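# Pop the flange centre, then set the spring dividers to the square

## Robot

A 7-joint arm with a two-finger parallel gripper is mounted at the origin on the work surface. World frame = base frame: x ahead of the robot, y to its left, z up, the work surface at z = 0. Lengths are in m, angles in rad, forces in N, time in s.
With the tool pointing down it reaches from about 0.35 to 0.9 m from the base axis. Payload 19.9 kg.
Tool frame: the origin (TCP) lies between the finger pads; the fingertips stand 19 mm ahead of it and the grasp point (between the pads) is the TCP; z points along the fingers, y is the line along which they close (so a half turn about z gives the same grasp; the last joint's range is limited). The gripper opens to 94 mm and grips with 3 to 60 N. Pads are 16 mm wide; open, the fingers measure 119 mm over their backs; the gripper's body (75 mm by 177 mm) begins 78 mm behind the grasp point.
Start: joints at [1.308, 0.417, -0.01, 1.614, 0.005, 1.111, -0.053], TCP at [0.137, -0.61, 0.224] pointing down, gripper open.
Joint ranges: [-2.81, 2.81], [-0.39, 2.02], [-1.27, 1.25], [0.06, 2.57], [-1.19, 4.33], [0.19, 2], [-2.82, 2.82]. Speed limits (rad/s): [1.89, 1.89, 2.39, 2.39, 3.01, 3.01, 3.01].

## Interface

Orientations are given as a 3x3 rotation matrix whose columns are the frame's x, y, z axes.
In Python, from rig import robot gives the robot as it stands. Calls block until the motion is done:
- robot.move_ptp(position, orientation): joint-space move of the TCP to a pose.
- robot.move_linear(position, velocity=0.15, frame=None, threshold=None): straight line of the TCP; frame=None keeps the orientation; velocity is the mean speed in m/s. With threshold (N) it stops when the force on the tool has changed by that much, and returns True; else False.
- robot.goto_joints(angles): joint-space move.
- robot.gripper_to(opening): finger opening in m; the grip force is fixed at half the most; returns when the fingers have stopped.
- robot.pause(seconds).
- robot.ik(position, orientation): joint angles nearest the present ones, or None.
- robot.get_state(): the state.
- robot.grab_frame(name): name is "scene" or "top" or "wrist"; returns the picture (480x640x3 uint8, red, green, blue); there is no depth.
- robot.camera_info(name): a dict with "fx", "fy", "cx", "cy" (pixels), "dist" ([k1, k2, p1, p2, k3] as OpenCV has them; the pictures are not rectified), "rvec" (rotation vector, rad) and "tvec" (3), from world to camera coordinates, as OpenCV has them. Camera axes: x right, y down, z forward; pixel columns grow to the right and rows downward; lengths in m; the calibration is good to about 2 mm. A picture is of the moment at which its call begins: read the wrist's pose just before it. camera_info takes no time and is no camera call; for the wrist camera it gives the pose at the moment of the call.
A pose or a line that the arm cannot do raises robot.PlanningError and nothing moves.
- robot.sign_off(): hands the job in; it is judged then, once.
The state is a dict: "time": time; "qpos": joint angles; "joint_vel": joint speeds; "effort": joint torques, N m; "ee_pos": TCP position; "tool_rot": TCP orientation; "force": force on the tool from outside, world axes, zero at the start; "moment": the same for the moment, N m; "opening": finger opening in m; "grasp_force": force on a finger pad.
Only numpy, scipy, OpenCV 4.12 (cv2) and the standard library are available. Lean on these libraries where they do the work, as an engineer would, in place of code of your own. Each camera call takes 0.05 s, during which the arm holds its last target. There are 200 camera calls.

## Task

We are marking out a flange: take the mallet by its handle and knock the head of the spring-return bench punch fully down with a quick blow to pop the centre of the blank, then set the mallet back down on the bench. Next pick up the spring dividers by their legs and squeeze them until the two points span the short piece of steel blade that sticks out past the straight face of the combination square's head: one point over the blade's free end, the other over the edge of the square's head where the blade comes out, with both points close above the blade but the dividers resting on nothing. Finish while still holding the dividers there, squeezed to that gap and quite still, so that I can run up their nut; do not shift the other things on the bench.

Things in the scene. Friction and masses are not known exactly. Their poses are not given: they have to be found in the camera images.
- punch: bench punch, fixed: grey cast C-frame on a 150 x 100 mm base, 112 mm tall, with a vertical spring-return ram whose point hangs 12 mm above a round steel flange blank of 90 mm. Origin on the bench, under the ram's axis; its column stands on its +x side. Nothing but the ram stands higher than 118 mm
- ram_top (a point): centre of the flat round top of the punch's ram (steel button of 34 mm diameter, 10 mm thick), about 166 mm above the bench when up: this is what is struck
- ram (a joint): travel of the ram, m: 0 up, 0.012 fully down with its point in the blank (hard stop); it pushes up with about 5 N at the top of its stroke and 12 N at the bottom, and springs back up by itself. The fingers must not push it: the mallet does. A quick blow: the mallet meets it at more than 60 mm/s
- mallet_grip (a point): a good place to grip the soft-faced mallet: the middle of its level wooden handle (20 mm wide, 26 mm high), 38 mm above the bench and 62 mm from the head's axis. x axis along the handle towards the head, z up. The handle runs from 19 to 184 mm from the head's axis
- mallet: the mallet, about 0.5 kg, standing on one face of its head: an upright cylinder 49 mm in diameter and 76 mm tall, with the handle level at half its height. Origin at the centre of its lower face; x axis from handle towards head, so the handle points to its -x
- mallet_face (a point): centre of the mallet's lower striking face (49 mm diameter), on the bench at the start
- dividers_mid (a point): steel spring dividers lying flat, 13 mm thick: this point is midway between the legs, half-way up (6 mm), 85 mm from the hinge and 104 mm short of the points, near their centre of mass. x axis along the middle line towards the points, y towards the left leg. Over the outside of the legs here: 54 mm free, 36.5 mm with the points 30 mm apart, 44.5 mm with 48 mm (1 mm here is 2.2 mm at the points)
- dividers: the dividers' bow and hinge block, all about 0.13 kg; origin on the underside below dividers_mid, same axes. Their screw and nut cross the legs 39 mm nearer the hinge than dividers_mid (keep fingers off); the bow's handle ends 145 mm behind dividers_mid
- leg_left (a joint): turn of the left leg inwards against its bow spring, rad: 0 free, up to 0.165. Both legs turn alike when squeezed. Squeezing at dividers_mid takes about 8 N to begin and 13 to 16 N at the gaps asked for; let go, they spring open again
- leg_right (a joint): the same for the right leg
- tip_left (a point): point of the left leg (6 mm above the dividers' underside); the points are 70 mm apart when free, and the gap is their distance
- tip_right (a point): point of the right leg
- square: combination square lying flat, fixed: grey cast head 18 mm high with a steel blade 19 mm wide through it. Origin on the bench under the middle of the head's edge where the blade comes out to the square's +y. The head lies at y below 0, from 24 mm on the -x side to 68 mm on +x; the bench on the -x side is clear. The blade's back end reaches to y = -120 mm
- stock_edge (a point): the mark for one point: middle of the edge of the square's head where the blade comes out, at the height of the blade's top (11 mm above the bench). Axes as the square: y along the blade outwards
- blade_end (a point): the mark for the other point: middle of the blade's free end, on its top, 30 to 48 mm from stock_edge along the square's y. Axes as the square
- blade (a joint): how far the blade is set out, m: it sticks out 30 mm plus this; locked with a nut (stiff)
- oiler: bystander: copper oil can with a spout, 66 mm diameter, 120 mm tall
- vblock: bystander: steel V-block 60 x 48 x 38 mm
- compound_jar: bystander: jar 68 mm diameter, 70 mm tall
- bignut: bystander: steel collar 36 mm diameter, 19 mm tall
- screwbox: bystander: cardboard box of screws 75 x 55 x 42 mm
- wrench: bystander: spanner, 200 mm long
- scraper: bystander: screwdriver with a dark wooden handle, 200 mm long
Things that resemble listed ones, but are neither listed nor needed, are in the scene too. Several things have the shape of the square; the one meant has the colours described above.

How it is judged:
By the outcome, as a careful person would: the job done as asked, in the order asked, and still so for the second after the job is handed in, while the arm keeps its last pose, push and grip.
It also fails if it takes over 64 s, if anything falls off the work surface, if the arm or the gripper's body presses on something with over 40 N, if the wrist force passes 120 N, or if a joint passes its speed limit or range.

## Working session

There is one attempt and no reset: what is moved stays moved. The work goes in short steps, each a Python script; the robot and the scene stay as the last script left them, time stands still between calls to the robot, and variables do not carry over. Pictures are saved under pics/ and viewed, at most 10 in all, crops included, and the job is handed in when it is done.

```bash
ls; mkdir -p pics; cat > h.py <<'E'
import numpy as np, cv2
from rig import robot
def ray(info,px):
    K=np.array([[info["fx"],0,info["cx"]],[0,info["fy"],info["cy"]],[0,0,1.]])
    u=cv2.undistortPoints(np.array(px,float).reshape(-1,1,2),K,np.array(info["dist"],float)).reshape(-1,2)
    R=cv2.Rodrigues(np.array(info["rvec"],float))[0]; t=np.array(info["tvec"],float).ravel()
    return -R.T@t, np.c_[u,np.ones(len(u))]@R
def at(info,px,z):
    c,d=ray(info,px); s=(z-c[2])/d[:,2]; return c+d*s[:,None]
def proj(info,P):
    K=np.array([[info["fx"],0,info["cx"]],[0,info["fy"],info["cy"]],[0,0,1.]])
    return cv2.projectPoints(np.array(P,float).reshape(-1,3),np.array(info["rvec"],float),np.array(info["tvec"],float),K,np.array(info["dist"],float))[0].reshape(-1,2)
def snap(name,f):
    i=robot.camera_info(name); im=robot.grab_frame(name)
    cv2.imwrite(f"pics/{f}.png",im[:,:,::-1]); return i,im
E
python3 - <<'E'
from h import *
for n in("scene","top"):
    i,im=snap(n,n+"0"); c,d=ray(i,[[320,240]]); print(n,c,d,i["fx"])
s=robot.get_state(); print(s["time"],s["ee_pos"],s["tool_rot"],s["force"])
i=robot.camera_info("wrist");c,d=ray(i,[[320,240]]); print(c,d,i["fx"])
E
```

```text
pics
scene [ 1.30028155 -0.98315927  0.99082748] [[-0.49118635  0.65309189 -0.57641152]] 513.6103476209065
top [ 0.38052864 -0.00422635  1.65841411] [[ 0.13082284 -0.00754335 -0.99147662]] 541.6048097673784
0.1 [ 0.13742345 -0.60938593  0.22390104] [[ 9.75496570e-01  2.20014376e-01 -3.39954291e-04]
 [ 2.20014613e-01 -9.75496030e-01  1.03175859e-03]
 [-1.04622340e-04 -1.08127188e-03 -9.99999410e-01]] [ 0.88552343 -0.4798017   0.58675752]
[ 0.20848459 -0.59380203  0.38493172] [[-0.24529885 -0.0520618  -0.96805105]] 391.44494718771875
```

View pics/top0.png

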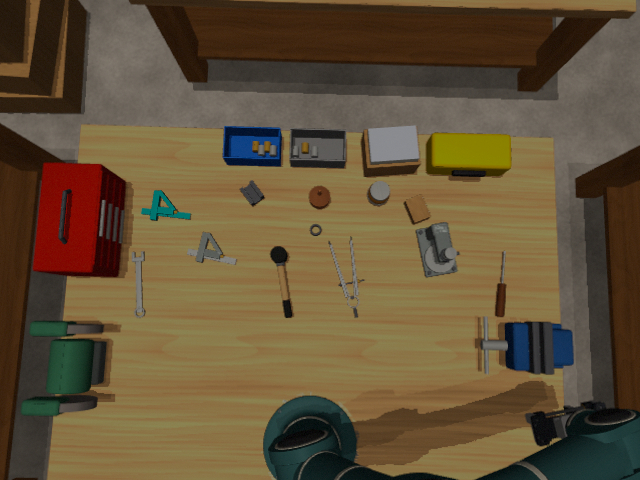

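View pics/scene0.png

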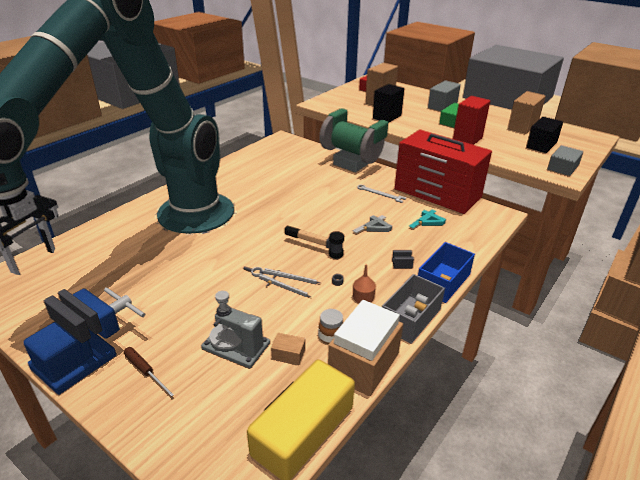

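The top view shows the mallet (head at 279,255; handle end at 288,317), the dividers (points at 331,240 and 351,236; handle end at 355,316), the punch (ram button about 450,254) and the grey square (blade from about 188,250 to 237,263). The cyan one is a decoy.

```bash
python3 - <<'E'
from h import *
i=robot.camera_info("top")
for n,p,z in [("mallet head",(279,253),.076),("handle end",(288,317),.038),("tipL?",(331,240),.006),("tipR?",(351,236),.006),("div end",(356,316),.006),("ram",(450,254),.166),("sqA",(188,251),.011),("sqB",(237,263),.011),("sqPeak",(207,233),.018)]:
    print(n,at(i,[p],z)[0].round(3))
for f,box in (("top0",(170,215,370,330)),):
    im=cv2.imread("pics/top0.png")[215:330,170:370]; cv2.imwrite("pics/c1.png",cv2.resize(im,(800,460),interpolation=cv2.INTER_CUBIC))
s=robot.get_state();R=s["tool_rot"];i=robot.camera_info("wrist");c,d=ray(i,[[320,240]])
print("cam in tool",R.T@(c-s["ee_pos"]),R.T@d[0])
E
```

```text
mallet head [0.548 0.103 0.076]
handle end [0.363 0.072 0.038]
tipL? [ 0.599 -0.051  0.006]
tipR? [ 0.614 -0.112  0.006]
div end [ 0.37  -0.131  0.006]
ram [ 0.548 -0.377  0.166]
sqA [0.553 0.384 0.011]
sqB [0.521 0.234 0.011]
sqPeak [0.609 0.328 0.018]
cam in tool [ 0.07273174  0.00025832 -0.16103866] [-0.25064126 -0.00213647  0.96808015]
```

View pics/c1.png

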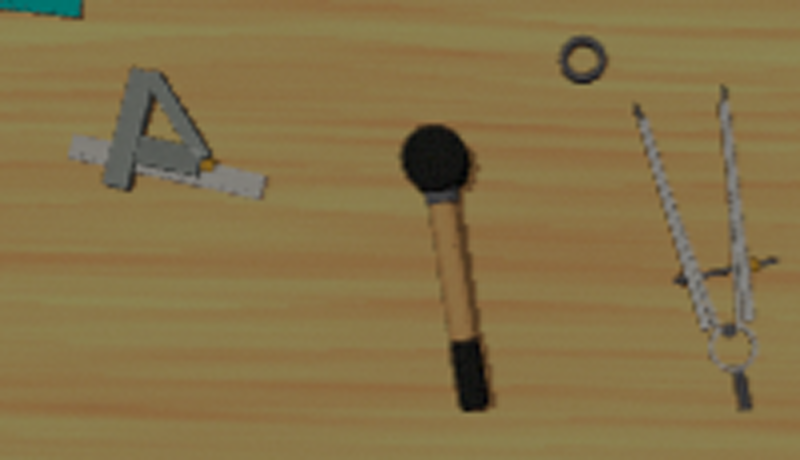

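Both objects resolve well: the grey square's straight face is towards +y (free blade end at crop 72,148; edge near 107,155). Next, closer wrist views on the way.

```bash
python3 - <<'E'
from h import *
def fr(a): c,s=np.cos(a),np.sin(a); return np.array([[c,s,0],[s,-c,0],[0,0,-1.]])
print(robot.get_state()["time"])
robot.move_ptp([0.44,-0.30,0.36],fr(0.0)); print(robot.get_state()["time"])
i1,a=snap("wrist","w1")
robot.move_ptp([0.43,0.19,0.28],fr(np.arctan2(.031,.185))); print(robot.get_state()["time"])
i2,b=snap("wrist","w2")
import pickle; pickle.dump((i1,i2),open("info.pkl","wb"))
E
```

```text
0.1
1.7583
3.6167
```

View pics/w1.png

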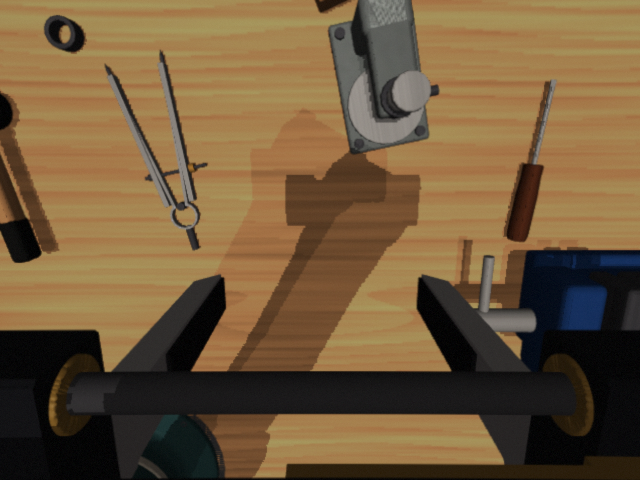

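View pics/w2.png

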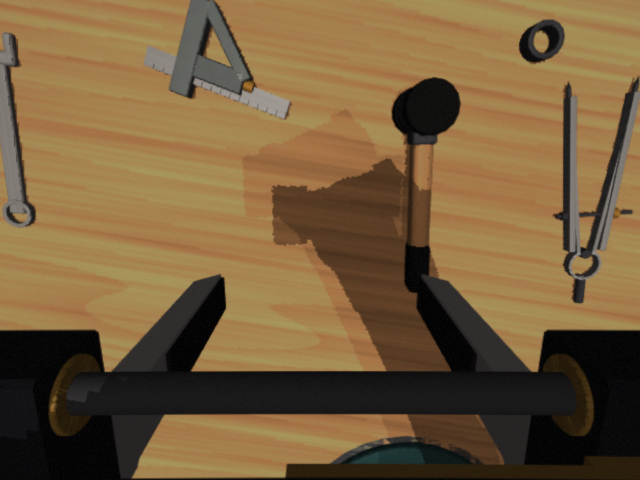

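w1: ram button disc at about (411,92), dividers tips at (108,67) and (162,52). w2: mallet head top disc at about (432,105), handle end (417,288); square's blade end about (147,55), the head's bar at about (190,50).

```bash
python3 - <<'E'
from h import *
import pickle; i1,i2=pickle.load(open("info.pkl","rb")); it=robot.camera_info("top")
a=cv2.imread("pics/w1.png"); b=cv2.imread("pics/w2.png")
def circ(im,box,r0,r1):
    x0,y0,x1,y1=box; g=cv2.medianBlur(cv2.cvtColor(im[y0:y1,x0:x1],6),3)
    c=cv2.HoughCircles(g,cv2.HOUGH_GRADIENT_ALT,1,20,param1=150,param2=.6,minRadius=r0,maxRadius=r1)
    return None if c is None else c[0]+[x0,y0,0]
print("ram",circ(a,(375,55,450,130),15,28)); print("mallet",circ(b,(380,60,480,150),20,35))
print("ram w1",at(i1,[[411,92]],.166), "px radius", np.linalg.norm(np.diff(proj(i1,[[.548,-.377,.166],[.548,-.394,.166]]),axis=0)))
h=at(i2,[[432,105]],.076)[0]; e=at(i2,[[417,288]],.038)[0]; print("head",h,"end",e,np.linalg.norm((h-e)[:2]))
# handle centre line: orange-brown, two rows
g=cv2.cvtColor(b,cv2.COLOR_BGR2GRAY)
for r in(150,170,190,210,225): print(r,b[r,398:442].mean(1).astype(int))
# dividers in w1
for r in(90,110,130): print(r,cv2.cvtColor(a[r:r+1,100:200],cv2.COLOR_BGR2HSV)[0,:,1])
print(at(i1,[[108,67],[162,52],[194,247]],.006))
print(at(i2,[[568,84],[635,80],[579,300]],.006))
E
```

```text
ram [[413.         90.         21.1329422]]
mallet [[429.         107.          28.03113365]]
ram w1 [[ 0.55011717 -0.37779489  0.166     ]] px radius 20.02982256236701
head [0.54646265 0.10884792 0.076     ] end [0.36307368 0.07071122 0.038     ] 0.18731236028663448
150 [120 120 119 119 120 120 112  87  61  59  58  51  34  34  41  53  75  95
 109 115 118 120 121 121 121 120 120 119 118 117 117 112 101  93  87 101
 123 125 126 126 127 127 127 127]
170 [ 67  93 108 116 119 114  99  75  59  56  50  41  33  35  50  70  91 105
 113 118 120 121 121 121 120 119 119 119 118 115 110 103  94  89 104 121
 121 119 120 119 119 118 117 121]
190 [ 58  58  65  72  68  60  61  57  60  59  44  31  29  32  44  54  61  64
  66  72  77  94 104  91  74  73  72  74  75  70  66  62  71  99 117 117
 118 118 116 116 116 115 116 116]
210 [ 54  55  63  64  55  53  51  52  50  45  36  31  30  38  49  61  64  67
  72  71  70  74  70  72  71  71  71  67  66  64  62  62  97 121 125 124
 126 123 125 126 128 127 128 128]
225 [ 83  84  84  76  69  64  64  64  62  47  32  31  35  42  52  61  68  69
  66  69  71  73  7
[... 855 characters left out ...]
128 127 129
 130 129 129 128 129 131 129 131 131 130]
130 [135 134 135 137 137 136 135 137 138 137 138 135 135 138 138 138 136 138
 138 138 138 136 137 138 135 138 134 137 136 131  95  41  25  21  19  19
  20  22  17  21  78 127 132 135 137 138 136 138 135 135 133 133 137 136
 137 137 136 134 136 135 137 133 134 135 134 137 135 135 135 136 130 101
  32  18  22  22  20  20  16  15  67 125 135 136 134 136 135 134 138 136
 135 136 134 135 135 137 137 137 134 134]
[[ 0.5951441  -0.04368551  0.006     ]
 [ 0.61207663 -0.11047093  0.006     ]
 [ 0.36901526 -0.12815518  0.006     ]]
[[ 0.59711854 -0.04190454  0.006     ]
 [ 0.61134046 -0.10764101  0.006     ]
 [ 0.36899564 -0.13179468  0.006     ]]
```

```bash
cat >> h.py <<'E'
def fr(a,tilt=0):
    c,s=np.cos(a),np.sin(a); R=np.array([[c,s,0],[s,-c,0],[0,0,-1.]])
    return R@cv2.Rodrigues(np.array([0,tilt,0.]))[0]
E
python3 - <<'E'
from h import *
a=np.radians(10.6); d=np.array([np.cos(a),np.sin(a)])
g=np.array([.547,.106])-.055*d
robot.move_ptp([*g,.12],fr(a)); 
robot.move_linear([*g,.04],.12)
robot.gripper_to(0.0); s=robot.get_state(); print(s["time"],s["opening"],s["grasp_force"],s["force"])
robot.move_linear([*g,.26],.2); s=robot.get_state(); print(s["time"],s["opening"],s["force"],s["moment"])
r=np.array([.550,-.377])
robot.move_ptp([r[0]-.055,r[1],.26],fr(0)); robot.pause(.2)
s=robot.get_state(); print(s["time"],s["ee_pos"],s["force"],s["opening"])
snap("wrist","w3"); snap("scene","s3")
w=cv2.imread("pics/w3.png"); q=cv2.imread("pics/s3.png")[190:390,120:320]
q=cv2.resize(q,(480,480),interpolation=cv2.INTER_CUBIC)
cv2.imwrite("pics/c3.png",cv2.resize(np.hstack([w[:,120:520],q]),None,fx=.9,fy=.9))
E
```

```text
6.4167 0.019782956644274406 29.774121344089508 [-0.1570348   0.63463028  0.25094306]
7.6667 0.019906266161000153 [ 0.06440087  0.21278488 -6.21510186] [-0.08736883  0.20117992  0.01090202]
9.5917 [ 0.49547728 -0.37619792  0.26017477] [-0.25419485 -0.21001715 -5.39791981] 0.019770325039209797
```

View pics/c3.png

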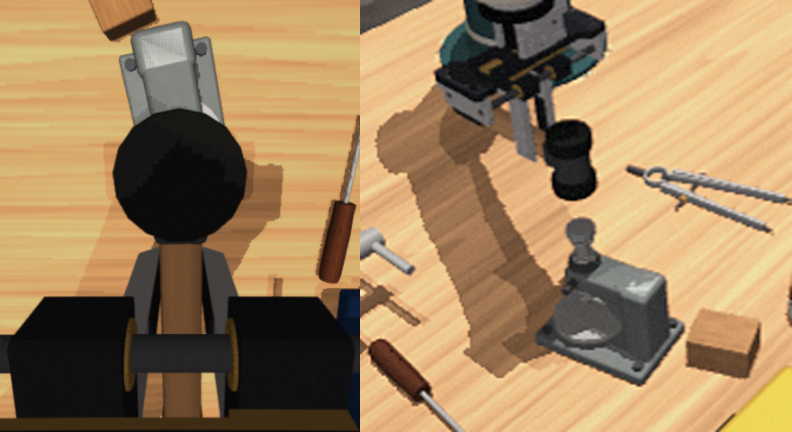

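Mallet is level and centred over the ram (its top disc at wrist pixel about (320,196)). Now the blow.

```bash
python3 - <<'E'
from h import *
p=robot.get_state()["ee_pos"]; x,y=.495,-.377
h=robot.move_linear([x,y,.188],.2,threshold=60); s=robot.get_state()
print(h,s["time"],s["ee_pos"],s["force"],s["moment"],s["opening"])
snap("scene","s4")
robot.move_linear([x,y,.26],.2); robot.pause(.1); s=robot.get_state(); print(s["time"],s["force"],s["moment"],s["opening"])
snap("scene","s5"); snap("wrist","w5")
a,b=[cv2.resize(cv2.imread(f"pics/{n}.png")[190:390,150:300],None,fx=2,fy=2,interpolation=cv2.INTER_CUBIC) for n in("s4","s5")]
w=cv2.resize(cv2.imread("pics/w5.png")[:,220:420],(167,400))
cv2.imwrite("pics/c5.png",np.hstack([a,b,w]))
E
```

```text
False 10.2 [ 0.49445229 -0.37720998  0.18814816] [-6.85957938  0.49625797  4.78318116] [0.23763273 1.69266738 0.05836692] 0.020015601415485283
10.8583 [ 0.34115363 -1.10323327 -5.477281  ] [0.05630827 0.18319889 0.01321796] 0.019961297710794666
```

View pics/c5.png

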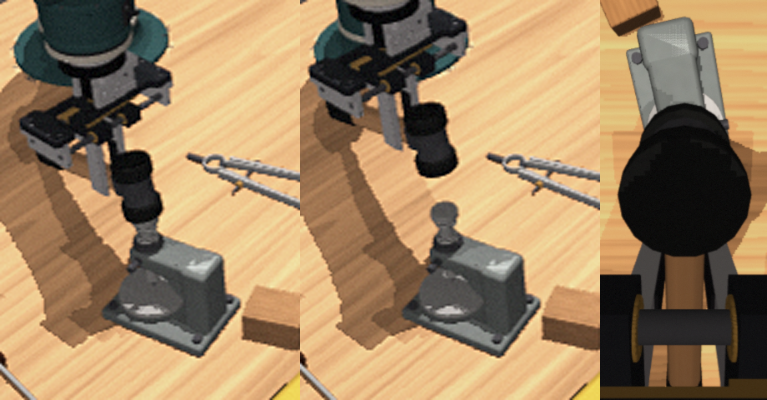

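The blow rotated the mallet in the grip (tilted by perhaps 20°), so the ram may not have bottomed. I'll check how far it went and measure the tilt.

```bash
python3 - <<'E'
from h import *
i=robot.camera_info("scene")
print("px for ram z .166/.154",proj(i,[[.55,-.377,.166],[.55,-.377,.154]]))
s=robot.get_state(); R=s["tool_rot"];p=s["ee_pos"]; iw=robot.camera_info("wrist")
for th in(0,10,15,20,25,30):
    t=np.radians(th); Q=lambda x,z:p+R@np.array([x*np.cos(t)+z*np.sin(t),0,-x*np.sin(t)+z*np.cos(t)])
    print(th,proj(iw,[Q(.055-.0245,-.036),Q(.055+.0245,-.036)]).round(0).tolist())
w=cv2.imread("pics/w5.png").max(2)[100:360,320]; print(100+np.arange(0,260,4)[:,None].T[0][0],w[::4])
a,b=[cv2.resize(cv2.imread(f"pics/{n}.png")[275:335,195:255],None,fx=6,fy=6,interpolation=cv2.INTER_CUBIC) for n in("s4","s5")]
cv2.imwrite("pics/c6.png",np.hstack([a,b]))
E
```

```text
px for ram z .166/.154 [[221.6333644  294.21554744]
 [222.11670504 297.95015651]]
0 [[320.0, 269.0], [320.0, 116.0]]
10 [[320.0, 293.0], [320.0, 141.0]]
15 [[320.0, 305.0], [320.0, 159.0]]
20 [[320.0, 318.0], [320.0, 181.0]]
25 [[320.0, 331.0], [319.0, 206.0]]
30 [[320.0, 344.0], [319.0, 234.0]]
100 [139 139 141 145 143 142  25  13  26  27  24  33  32  11  12  11  13  13
  14  10  12  15  12  14  14  14  12  12  13  12  13  14   8  11  13  10
  14  13  10  10   9  12  16  12   8  13  12  11  13  12  12  12  86 111
 115 114 112 113 112 112 112 112 112 110 112]
```

View pics/c6.png

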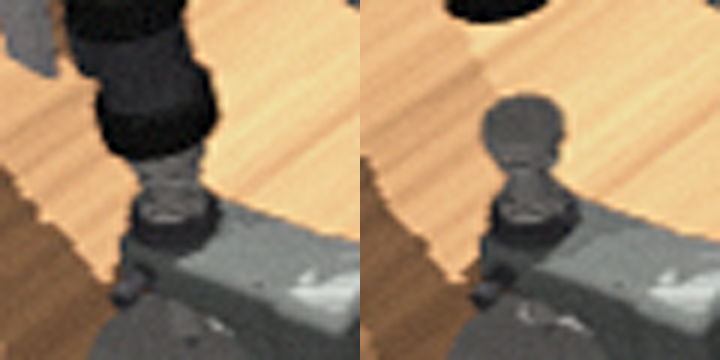

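The button went down only about 2 px of the 3.7 px full stroke, so the blow wasn't full; the tilt is about 15°. I'll set the mallet down level, regrip close to the head, and strike again with a short lever.

```bash
python3 - <<'E'
from h import *
T=lambda: robot.get_state()
robot.move_ptp([.40,-.27,.10],fr(0,np.radians(-15)))
h=robot.move_linear([.40,-.27,.040],.1,threshold=4); s=T(); print(h,s["time"],s["ee_pos"],s["force"])
robot.gripper_to(.05)
robot.move_linear([.40,-.27,.09],.15)
robot.move_ptp([.419,-.27,.09],fr(0)); i,im=snap("wrist","w7"); s=T(); print(s["time"],s["force"])
e=proj(i,[[.455-.0245,-.27,.076],[.455+.0245,-.27,.076]]); print(e)
g=im.max(2); print(g[0:330:6,320])
E
```

```text
True 12.4 [ 0.39883854 -0.26977801  0.04072254] [ 1.11957997  0.19112497 -3.97684669]
13.975 [ 0.39705562 -0.69226418  0.69857096]
[[319.61105495 270.69380924]
 [319.43687356 164.84514632]]
[205 205 203 205 205 205 205 204 203 205 206 206 204 206 206 206 205 205
 204 206 207 206 207 204 206 206 199 131 106  10   9  13  11   9   9  10
  10   7   7  13  14   9   7  12  10  10   7   6 102 100 101 102 100 102
 104]
```

View pics/w7.png

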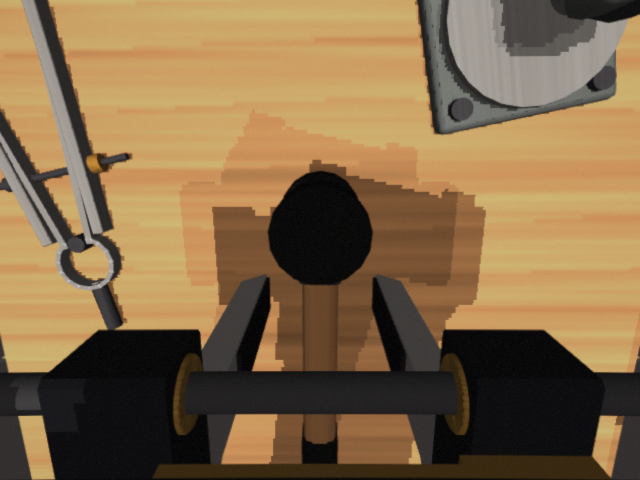

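The mallet stands upright and straight; its head's top disc spans rows about 180–286, so the axis is near x = 0.4485. Regrip 36 mm behind it and strike.

```bash
python3 - <<'E'
from h import *
T=lambda: robot.get_state()
x=.4125
robot.move_linear([x,-.27,.04],.12); robot.gripper_to(0.0); print(T()["opening"])
robot.move_linear([x,-.27,.27],.3)
X=.550-.036+.010; Y=-.377
robot.move_ptp([X,Y,.29],fr(0)); robot.pause(.1); s=T(); print(s["time"],s["force"],s["moment"])
h=robot.move_linear([X,Y,.1875],.3,threshold=70); s=T()
print(h,s["time"],s["ee_pos"],s["force"],s["moment"],s["opening"])
snap("scene","s8"); snap("wrist","w8"); s=T(); print(s["force"],s["ee_pos"])
robot.move_linear([X,Y,.28],.25); robot.pause(.1); s=T(); print(s["time"],s["force"],s["moment"],s["opening"])
snap("wrist","w9")
a,b=[cv2.resize(cv2.imread(f"pics/{n}.png")[275:335,195:255],None,fx=6,fy=6,interpolation=cv2.INTER_CUBIC) for n in("s8","s5")]
cv2.imwrite("pics/c8.png",np.hstack([a,b]))
for n in("w8","w9"): print(cv2.imread(f"pics/{n}.png").max(2)[0:360:6,320])
iw=robot.camera_info("wrist"); R=s["tool_rot"];p=s["ee_pos"]
for th in(0,10,20):
    t=np.radians(th); Q=lambda x,z:p+R@np.array([x*np.cos(t)+z*np.sin(t),0,-x*np.sin(t)+z*np.cos(t)])
    print(th,proj(iw,[Q(.036-.0245,-.036)]).round(0).tolist())
E
```

```text
0.01991236790796875
16.8 [-0.10420767 -0.07701321 -5.32915819] [ 0.04194488  0.14711298 -0.00972636]
False 17.2917 [ 0.52321529 -0.37696277  0.1875516 ] [-4.75087981  1.6620025   4.5622222 ] [ 0.25411446  1.24552236 -0.03677222] 0.01993693347608906
[-4.71698424  0.73144307  3.34560205] [ 0.52350641 -0.37702697  0.18814845]
18.0083 [ 0.60245265 -0.23198943 -6.16576929] [ 0.03329174  0.11395624 -0.03202771] 0.019898116935217886
[220 220 221 221 221 220 221  99 123 135 136 137 138 139 140 141 151 139
 138 135 137 135 133 116 114 115 118  64  30  12  13  24  24   8  10  11
  15   7  12  14  15  11  13   8  13  15  14  14  10  11  10  11  11  12
  13  11   8  14  42 110]
[217 219 220 219 218 219 219 219 219 219 219 219 117 165 188 199 203 206
 196 139 134 136 116 116 115 118 117 115  23   6  11  23  24   7   8   9
  14  14  13  13  17  13  11  13  12  13  12  11  10   9  14  14  14  14
  14  14  12  12  40 110]
0 [[320.0, 321.0]]
10 [[320.0, 339.0]]
20 [[320.0, 357.0]]
```

View pics/c8.png

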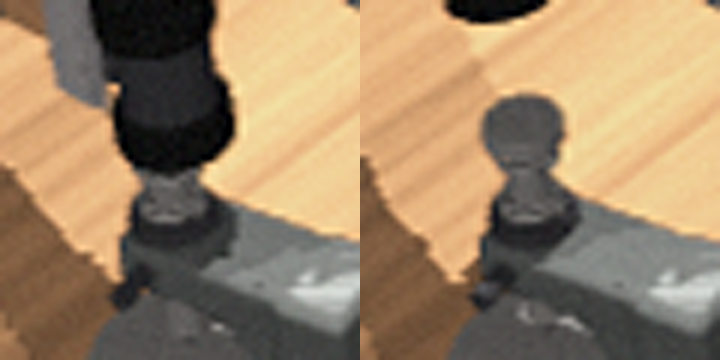

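Still tilting (about 15°) and static force suggests about 8 mm only: impact lever too long. Set down level again, regrip, then strike at a moderate speed (still > 60 mm/s) with the ram under the handle side of the face.

```bash
python3 - <<'E'
from h import *
T=lambda: robot.get_state()
x,y=.4125,-.27
robot.move_ptp([x,y,.08],fr(0,np.radians(-15)))
h=robot.move_linear([x,y,.039],.1,threshold=4); s=T(); print(h,s["time"],s["ee_pos"])
robot.gripper_to(.04)
robot.move_linear([x,y,.05],.1,frame=fr(0))
robot.move_linear([x,y,.04],.1); i,im=snap("wrist","w10"); col=im.max(2)[:,320].astype(int)
rows=np.where(col<40)[0]; print(rows.min(),rows.max())
for k in range(200,420): 
    if col[k]<40 and col[k+1:k+6].min()>40: print("edge",k,at(i,[[320,k]],.076)[0]); 
robot.gripper_to(0.0); s=T(); print(s["time"],s["opening"],s["ee_pos"])
E
```

```text
True 19.4833 [ 0.411501   -0.27042226  0.03859167]
181 479
edge 337 [ 0.41846247 -0.26944592  0.076     ]
edge 398 [ 0.39387857 -0.2694708   0.076     ]
edge 412 [ 0.38793998 -0.26947684  0.076     ]
21.1833 0.019452120640558627 [ 0.41242257 -0.27001049  0.04003919]
```

```bash
python3 - <<'E'
from h import *
T=lambda: robot.get_state()
robot.move_linear([.4125,-.27,.25],.3)
X,Y=.538,-.377
robot.move_ptp([X,Y,.25],fr(0)); robot.pause(.1); s=T(); print(s["time"],s["force"],s["moment"])
h=robot.move_linear([X,Y,.187],.16,threshold=45); s=T()
print(h,s["time"],s["ee_pos"],s["force"],s["moment"],s["opening"])
snap("scene","s11"); s=T(); print(s["force"],s["ee_pos"])
robot.move_linear([X,Y,.26],.25); robot.pause(.1); s=T(); print(s["time"],s["force"],s["moment"],s["opening"])
iw,im=snap("wrist","w12")
print(im.max(2)[240:400:4,320])
R=s["tool_rot"];p=s["ee_pos"]
for th in(0,5,10):
    t=np.radians(th); Q=lambda x,z:p+R@np.array([x*np.cos(t)+z*np.sin(t),0,-x*np.sin(t)+z*np.cos(t)])
    print(th,proj(iw,[Q(.006,-.036)]).round(0).tolist())
a,b=[cv2.resize(cv2.imread(f"pics/{n}.png")[275:335,195:255],None,fx=6,fy=6,interpolation=cv2.INTER_CUBIC) for n in("s11","s5")]
cv2.imwrite("pics/c11.png",np.hstack([a,b]))
E
```

```text
22.8333 [-0.01659369  0.70426675 -4.81041195] [-0.00206409  0.10004569 -0.00569417]
False 23.375 [ 0.53800394 -0.3771847   0.18790782] [-2.51977679  0.48315895  6.22167118] [ 0.15971349  0.67040519 -0.01585501] 0.020002044130522256
[-2.84910159  0.53908918  6.32588123] [ 0.5379814  -0.37718237  0.18797144]
23.9667 [ 0.15983677 -0.11546582 -6.6554433 ] [ 0.03468823  0.12451446 -0.00837586] 0.019268267359708217
[  9  12  12  10  11  11   8  10  10  11  14  10  11   9  12  12  11  12
  14  10  11  10  12  10   7  10 108 106 108 109 106 107 108  25  26  33
  36  34  38  36]
0 [[320.0, 335.0]]
5 [[320.0, 343.0]]
10 [[320.0, 352.0]]
```

View pics/c11.png

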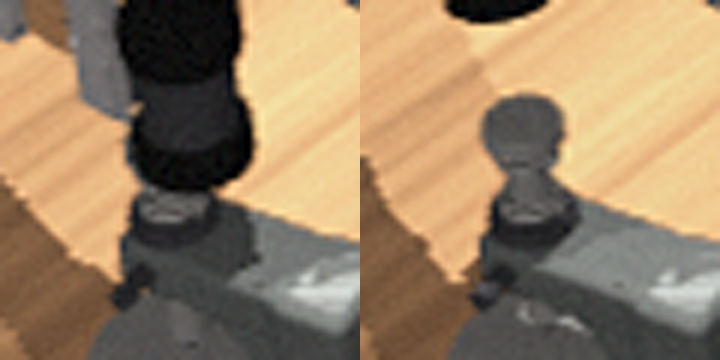

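Nearly (or just) bottomed, with a small 4.5° tilt. One more blow, level and slightly deeper, to be sure; a force above the spring's 12 N proves the hard stop.

```bash
python3 - <<'E'
from h import *
T=lambda: robot.get_state()
X,Y=.540,-.377; F=fr(0,np.radians(-5))
robot.move_linear([X,Y,.245],.15,frame=F); s=T(); f0=s["force"]; print(s["time"],f0)
h=robot.move_linear([X,Y,.180],.18,threshold=40); s=T()
print(h,s["time"],s["ee_pos"],s["force"]-f0,s["moment"],s["opening"])
snap("scene","s13"); s=T(); print(s["force"]-f0,s["ee_pos"])
robot.move_linear([X,Y,.26],.25); s=T(); print(s["time"],s["opening"])
iw,im=snap("wrist","w14"); print(im.max(2)[300:400:4,320])
E
```

```text
24.2667 [-0.21616064 -0.10868978 -4.92991812]
True 24.6667 [ 0.5391888  -0.37767706  0.18014726] [-3.40874435  0.35582449 11.66555729] [0.15517729 0.85108718 0.01138475] 0.020000004362884655
[-3.72718258  0.45668915 10.56679271] [ 0.53917641 -0.37771718  0.1803602 ]
25.1917 0.020060672831343582
[ 11  10  14  13  12  11  14  13  11  13   9  12  13  13  40 119 118 119
  24  30  32  36  37  41  43]
```

The 40 N trip at the very end of the stroke, 14 mm below where the bottom should be, shows the ram hit its hard stop. Set the mallet down, and look closely at the square and dividers.

```bash
python3 - <<'E'
from h import *
import pickle
T=lambda: robot.get_state()
x,y=.4125,-.27
robot.move_ptp([x,y,.075],fr(0,np.radians(-11)))
h=robot.move_linear([x,y,.039],.1,threshold=4); s=T(); print(h,s["time"],s["ee_pos"])
robot.gripper_to(.06)
robot.move_linear([x,y,.15],.25,frame=fr(0)); print(T()["time"])
m,_=snap("wrist","w15")
robot.move_ptp([.43,-.116,.19],fr(np.radians(12.9))); print(T()["time"])
d,_=snap("wrist","w16")
robot.move_ptp([.47,.35,.16],fr(np.radians(-12))); print(T()["time"])
q,_=snap("wrist","w17"); pickle.dump((m,d,q),open("i2.pkl","wb"))
im=lambda n:cv2.imread(f"pics/{n}.png")
top=cv2.resize(im("w15"),(240,180)); 
a=im("w17")[0:260,100:500]; b=im("w16")[0:330,100:500]
c=np.zeros((590,640,3),np.uint8); c[:260,:400]=a; c[260:590,:400]=b; c[:180,400:]=top
cv2.imwrite("pics/c17.png",c)
E
```

```text
True 26.6167 [ 0.41144956 -0.26982795  0.03750695]
27.9917
28.725
30.6833
```

View pics/c17.png

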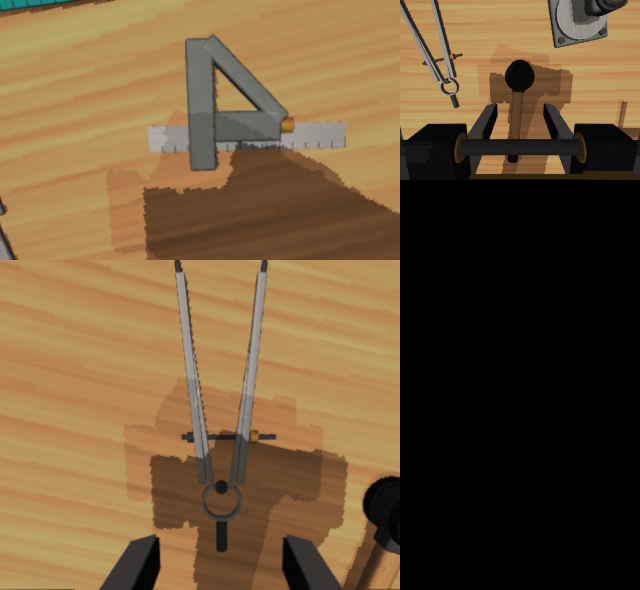

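c17 shows the mallet upright; in w17 the blade's free end is at column about 248 (rows 128–152) and the straight face's edge at column about 289; in w16 the dividers lie along the image's column 321 with points near (279,2) and (364,2). I've looked at enough pictures; the rest goes by numbers.

```bash
python3 - <<'E'
from h import *
import pickle
m,d,q=pickle.load(open("i2.pkl","rb"))
q17=cv2.imread("pics/w17.png"); hs=cv2.cvtColor(q17,cv2.COLOR_BGR2HSV)
for r in (132,140,148): print(r,"S",hs[r,240:300,1].tolist(),"\nV",hs[r,240:300,2].tolist())
for c in (260,270,280): print(c,"S",hs[118:165,c,1].tolist())
for r in(45,60,80,110,118,160,165): # head face left edge
    S=hs[r,275:305].astype(int); print(r,S[:,1].tolist())
d16=cv2.cvtColor(cv2.imread("pics/w16.png"),cv2.COLOR_BGR2HSV)
for r in (2,8,14,60,100,140): 
    k=np.where(d16[r,250:400,1]<70)[0]+250; 
    g=np.split(k,np.where(np.diff(k)>3)[0]+1); print(r,[(int(a[0]),int(a[-1])) for a in g if len(a)])
E
```

```text
132 S [122, 121, 123, 122, 122, 120, 122, 108, 41, 21, 20, 21, 18, 20, 19, 21, 21, 19, 18, 22, 18, 21, 19, 19, 22, 19, 19, 21, 19, 22, 21, 21, 21, 21, 19, 18, 19, 17, 21, 21, 22, 23, 21, 22, 19, 19, 21, 21, 23, 18, 12, 11, 10, 15, 15, 10, 13, 13, 15, 13] 
V [182, 183, 183, 182, 182, 183, 182, 181, 173, 171, 170, 170, 169, 170, 171, 171, 171, 171, 171, 171, 171, 170, 164, 161, 151, 145, 147, 147, 147, 148, 148, 147, 148, 148, 146, 145, 147, 147, 148, 147, 148, 147, 146, 149, 148, 147, 149, 143, 109, 86, 87, 96, 100, 99, 100, 99, 100, 99, 99, 98]
140 S [130, 131, 131, 130, 130, 130, 129, 123, 84, 34, 23, 21, 18, 17, 18, 19, 18, 20, 21, 19, 19, 20, 19, 20, 20, 19, 21, 22, 20, 22, 20, 20, 19, 17, 20, 20, 19, 20, 20, 22, 19, 20, 20, 20, 19, 20, 17, 20, 19, 16, 12, 11, 16, 13, 18, 11, 13, 11, 13, 8] 
V [181, 181, 181, 181, 183, 183, 182, 183, 180, 174, 175, 174, 173, 175, 174, 173, 173, 175, 174, 174, 175, 175, 176, 177, 175, 173, 160, 154, 151, 152, 152, 150, 151, 150, 151, 151, 150, 151, 150, 152, 151, 152, 151, 152, 149, 150, 150, 151, 134, 93, 84, 93, 96, 98, 100, 96, 95, 96, 96, 97]
1
[... 1610 characters left out ...]
33, 135, 134, 135, 122, 118, 118, 118, 116, 118, 115, 53, 15, 11, 11, 9, 13, 9, 9, 11, 13, 9, 9, 11, 11, 11, 11, 11]
118 [147, 146, 145, 144, 144, 143, 143, 144, 144, 142, 143, 142, 142, 98, 21, 13, 13, 13, 10, 15, 8, 11, 11, 11, 10, 13, 10, 16, 16, 8]
160 [146, 146, 143, 147, 145, 144, 147, 144, 145, 145, 143, 145, 146, 145, 140, 79, 21, 14, 13, 13, 10, 10, 15, 13, 10, 13, 10, 13, 10, 10]
165 [148, 144, 147, 146, 144, 146, 144, 145, 145, 144, 147, 145, 144, 144, 141, 96, 24, 13, 11, 11, 11, 16, 11, 15, 13, 15, 15, 13, 10, 11]
2 [(275, 279), (363, 366)]
8 [(276, 280), (362, 365)]
14 [(276, 283), (358, 366)]
60 [(281, 289), (353, 361)]
100 [(285, 294), (347, 356)]
140 [(290, 300), (341, 352)]
```

```bash
python3 - <<'E'
from h import *
import pickle
m,d,q=pickle.load(open("i2.pkl","rb"))
h=at(q,[[285.7,45],[288.8,118],[290.7,165]],.018); print("head edge",h)
u=(h[0]-h[2])[:2]; u/=np.linalg.norm(u); print("sq x dir deg",np.degrees(np.arctan2(u[1],u[0])))
be=at(q,[[248,132],[249,148]],.011); bu=at(q,[[260,126.2],[280,126.1]],.011); bl=at(q,[[260,152],[280,151.2]],.011)
print("width",np.linalg.norm((bu-bl)[:,:2],axis=1)); mid=(bu+bl)/2; print("mid",mid)
ux=np.r_[u,0]; uy=np.array([-u[1],u[0],0])
x0=(mid.mean(0)-h[1])@ux   # blade middle along face
se=h[1]+ux*x0; se[2]=.011; L=(be.mean(0)-se)@uy; e=se+uy*L
print("stock_edge",se,"L",L,"blade_end",e)
# w2 check
i1,i2=pickle.load(open("info.pkl","rb")); print("w2 px",proj(i2,[se,e]))
# dividers
for r,l,rr in((2,277,364.5),(8,278,363.5),(60,285,357),(100,289.5,351.5),(140,295,346.5)):
    P=at(d,[[l,r],[rr,r]],.008 if r>10 else .006); print(r,P.mean(0)[:2],np.linalg.norm(P[0]-P[1]))
print(at(d,[[321,227],[321,290]],.006))
print(robot.get_state()["time"])
for t in (15,20,25,30):
    F=fr(np.arctan2(u[1],u[0]),np.radians(-t)); c=(se+e)/2; T=c+[0,0,.004]-F@np.array([.104,0,.0155]); print(t,T,robot.ik(T,F) is not None)
E
```

```text
head edge [[0.60929476 0.34433208 0.018     ]
 [0.56112959 0.35347182 0.018     ]
 [0.52762521 0.35989133 0.018     ]]
sq x dir deg -10.786429452259439
width [0.01910403 0.01856964]
mid [[0.55108906 0.37906173 0.011     ]
 [0.5482344  0.36400652 0.011     ]]
stock_edge [0.54674278 0.35621272 0.011     ] L 0.03209751724148313 blade_end [0.55274978 0.38774313 0.011     ]
w2 px [[176.81064221  67.44828635]
 [145.60866969  55.27638761]]
2 [ 0.60091692 -0.0761753 ] 0.06833323489022482
8 [ 0.59687562 -0.07710719] 0.0670187387872349
60 [ 0.56021158 -0.08576975] 0.05795371782344049
100 [ 0.5306091 -0.0921773] 0.0511811426973664
140 [ 0.49956774 -0.09954655] 0.04361526150873707
[[ 0.42565386 -0.1168191   0.006     ]
 [ 0.36651391 -0.13046478  0.006     ]]
30.7333
15 [0.45500571 0.3900274  0.05688903] True
20 [0.45895259 0.38927546 0.06513533] True
25 [0.46359047 0.38839188 0.07300007] True
30 [0.46888404 0.38738337 0.08042339] True
```

```bash
python3 - <<'E'
from h import *
import pickle
T=lambda: robot.get_state()
y=np.radians(12.95); p=[.506,-.098]
robot.gripper_to(.08)
robot.move_ptp([*p,.10],fr(y)); robot.move_linear([*p,.0215],.1); s=T(); print(s["time"],s["ee_pos"],s["force"])
robot.gripper_to(.0375); s=T(); print(s["time"],s["opening"],s["grasp_force"],s["force"])
robot.move_linear([*p,.14],.15); robot.pause(.2); s=T(); print(s["time"],s["opening"],s["grasp_force"],s["force"])
i,im=snap("wrist","w20"); pickle.dump((i,s["ee_pos"],s["tool_rot"]),open("i3.pkl","wb"))
P=lambda x,yy,z: s["ee_pos"]+s["tool_rot"]@np.array([x,yy,z])
print(proj(i,[P(.104,.016,.0155),P(.104,-.016,.0155),P(.09,.016,.0155),P(.08,-.016,.0155)]).round(1).tolist())
S=cv2.cvtColor(im,cv2.COLOR_RGB2HSV); 
for r in range(2,80,5):
    k=np.where((S[r,230:410,1]<75)|(S[r,230:410,2]<60))[0]+230; g=np.split(k,np.where(np.diff(k)>2)[0]+1); print(r,[(int(a[0]),int(a[-1]),int(S[r,a,2].mean())) for a in g if len(a)])
E
```

```text
33.85 [ 0.50636037 -0.09800998  0.02195083] [ 0.08326476 -0.73291684 -0.23836196]
34.6583 0.03768069686436806 17.42878943681717 [1.41811274 0.81767063 5.23258511]
35.8 0.03775513645976896 15.61827152967453 [ 0.72924885 -0.26129687 -0.81877408]
[[358.9, 60.4], [281.8, 60.4], [358.0, 96.4], [283.2, 121.0]]
2 [(230, 232, 64)]
7 [(230, 236, 64)]
12 [(230, 240, 60)]
17 [(234, 243, 56)]
22 [(236, 246, 52)]
27 [(236, 247, 49)]
32 [(236, 248, 45)]
37 [(234, 248, 45)]
42 [(230, 247, 44)]
47 [(230, 245, 37)]
52 [(230, 242, 19)]
57 [(230, 236, 20)]
62 []
67 [(279, 281, 36), (359, 361, 40)]
72 [(278, 283, 42), (358, 362, 41)]
77 [(277, 284, 47), (356, 363, 48)]
```

```bash
cat > fin.py <<'E'
from h import *
SE=np.array([.54674,.35621,.011]); BE=np.array([.55275,.38774,.011]); YAW=np.radians(-10.8)
F=fr(YAW,np.radians(-35)); TIP=np.array([.103,0,.016])
def tcp(zt,dx=0,dy=0):
    c=(SE+BE)/2; ux=np.array([np.cos(YAW),np.sin(YAW),0]); uy=np.array([-ux[1],ux[0],0])
    c=c+ux*dx+uy*dy; c[2]=zt; return c-F@TIP
def dark(im,r0,r1,c0,c1,step=1):
    S=cv2.cvtColor(im,cv2.COLOR_RGB2HSV)
    for r in range(r0,r1,step): print(r,S[r,c0:c1,2].tolist())
E
python3 - <<'E'
from fin import *
im=cv2.imread("pics/w20.png")[:,:,::-1].copy(); S=cv2.cvtColor(im,cv2.COLOR_RGB2HSV)
for r in range(58,76,2): print(r,S[r,272:288,2].tolist(),S[r,353:367,2].tolist())
robot.gripper_to(.0372); s=robot.get_state(); print(s["time"],s["opening"],s["grasp_force"])
robot.move_ptp(tcp(.06),F); robot.move_linear(tcp(.026),.08); robot.pause(.2)
s=robot.get_state(); print(s["time"],s["ee_pos"]-tcp(.026),s["opening"],s["force"])
i,im=snap("wrist","w21"); P=lambda x,yy,z: s["ee_pos"]+s["tool_rot"]@np.array([x,yy,z])
print("pred tips",proj(i,[P(.103,-.016,.016),P(.103,.016,.016)]).round(1).tolist(),"marks",proj(i,[SE,BE]).round(1).tolist())
S=cv2.cvtColor(im,cv2.COLOR_RGB2HSV)
for r in range(40,90,3): print(r,S[r,266:296:1,2].tolist(),"|",S[r,345:375,2].tolist())
E
```

```text
58 [187, 187, 188, 187, 187, 187, 187, 185, 185, 186, 189, 189, 188, 187, 187, 188] [187, 188, 188, 188, 189, 189, 186, 187, 186, 188, 188, 188, 188, 186]
60 [188, 188, 188, 188, 187, 189, 181, 122, 144, 179, 186, 186, 189, 189, 187, 187] [189, 188, 188, 187, 187, 189, 183, 143, 117, 161, 187, 188, 187, 187]
62 [188, 189, 188, 187, 189, 187, 176, 92, 72, 162, 186, 188, 188, 189, 187, 186] [188, 185, 187, 187, 188, 188, 166, 105, 74, 146, 183, 187, 186, 187]
64 [188, 188, 188, 188, 188, 182, 128, 57, 40, 96, 171, 186, 186, 186, 187, 187] [189, 189, 188, 189, 187, 181, 127, 47, 43, 115, 170, 187, 188, 187]
66 [187, 187, 187, 188, 188, 182, 103, 44, 30, 44, 119, 174, 187, 187, 187, 186] [187, 190, 188, 186, 184, 140, 72, 35, 37, 84, 153, 184, 188, 187]
68 [188, 186, 187, 189, 184, 155, 76, 36, 32, 34, 73, 160, 184, 188, 188, 187] [188, 188, 187, 184, 166, 105, 41, 33, 34, 56, 140, 182, 187, 185]
70 [188, 188, 187, 187, 179, 110, 51, 36, 36, 36, 40, 100, 170, 187, 187, 187] [187, 189, 188, 181, 126, 52, 36, 38, 40, 42, 94, 158, 185, 187]
72 [186, 188, 187, 187, 178, 97, 47, 40, 42, 42, 3
[... 3955 characters left out ...]
84, 64, 36, 27, 28, 30, 30, 28, 27, 26, 25, 23, 33, 71, 83, 85, 85, 85, 84, 85, 86] | [84, 85, 85, 85, 85, 82, 68, 42, 23, 24, 26, 27, 29, 30, 31, 30, 26, 25, 26, 27, 33, 42, 41, 42, 43, 41, 41, 40, 42, 40]
85 [85, 84, 84, 86, 85, 87, 84, 85, 84, 83, 66, 34, 27, 26, 28, 31, 31, 28, 29, 26, 25, 29, 61, 79, 84, 83, 85, 83, 82, 84] | [85, 85, 87, 86, 86, 84, 68, 40, 24, 20, 24, 26, 26, 28, 33, 30, 28, 25, 23, 26, 37, 41, 42, 41, 40, 41, 41, 40, 42, 44]
88 [84, 84, 83, 85, 83, 85, 84, 83, 84, 84, 81, 42, 25, 26, 28, 30, 31, 30, 26, 25, 23, 25, 50, 75, 84, 84, 83, 83, 83, 83] | [86, 86, 86, 86, 86, 84, 74, 47, 25, 23, 26, 28, 27, 29, 31, 28, 26, 27, 24, 30, 39, 42, 42, 40, 41, 40, 41, 41, 42, 41]
```

```bash
python3 - <<'E'
from fin import *
i=robot.camera_info("wrist"); s=robot.get_state()
S=cv2.cvtColor(cv2.imread("pics/w21.png"),cv2.COLOR_BGR2HSV)
for r in(30,40,49): print(r,S[r,350:364,1].tolist(),S[r,350:364,2].tolist())
ux=np.array([np.cos(YAW),np.sin(YAW),0]); uy=np.array([-ux[1],ux[0],0])
sq=lambda P: np.c_[(P-SE)@ux,(P-SE)@uy].round(4).tolist()
print("SE,top edge px",proj(i,[SE,SE+[0,0,.007]]))
print("blade end",sq(at(i,[[284.2,46]],.011)),"edge cand 356/357.5/358.5 @z.018",sq(at(i,[[356,46],[357.5,46],[358.5,46]],.018)))
zt=(s["ee_pos"]+s["tool_rot"]@np.array([.104,0,.016]))[2]
print("tips z",zt,sq(at(i,[[360,59.5],[280.4,59.5]],zt)))
E
```

```text
30 [13, 18, 17, 22, 18, 18, 16, 15, 8, 21, 20, 26, 19, 12] [58, 57, 59, 58, 58, 58, 47, 33, 31, 36, 38, 40, 40, 42]
40 [21, 17, 18, 21, 29, 24, 26, 16, 8, 14, 7, 6, 12, 12] [60, 59, 58, 60, 61, 54, 40, 32, 34, 36, 39, 40, 42, 41]
49 [21, 18, 18, 13, 9, 11, 8, 8, 13, 13, 12, 13, 12, 18] [61, 58, 58, 59, 56, 45, 32, 31, 38, 39, 41, 39, 42, 43]
SE,top edge px [[356.83942549  46.31402066]
 [357.78097553  53.5458003 ]]
blade end [[0.0001, 0.032]] edge cand 356/357.5/358.5 @z.018 [[0.0031, 0.001], [0.0031, 0.0003], [0.0031, -0.0001]]
tips z 0.02583481414297245 [[0.0011, -0.0004], [0.001, 0.0327]]
```

```bash
python3 - <<'E'
from fin import *
s=robot.get_state(); f0=s["force"]
robot.gripper_to(.0369); s=robot.get_state(); print(s["time"],s["opening"],s["grasp_force"])
h=robot.move_linear(tcp(.0197,dx=-.001),.02,threshold=3); robot.pause(.6); s=robot.get_state()
print(h,s["time"],s["ee_pos"]-tcp(.0197,dx=-.001),s["opening"],s["force"]-f0,s["force"])
i,im=snap("wrist","w22"); S=cv2.cvtColor(im,cv2.COLOR_RGB2HSV)
for r in range(57,66,2): print(r,S[r,274:290,2].tolist(),"|",S[r,350:368,2].tolist())
ux=np.array([np.cos(YAW),np.sin(YAW),0]); uy=np.array([-ux[1],ux[0],0])
zt=(s["ee_pos"]+s["tool_rot"]@np.array([.104,0,.016]))[2]; P=at(i,[[359.5,59.5],[280.8,59.5]],zt)
print("tips z",zt,np.c_[(P-SE)@ux,(P-SE)@uy].round(4).tolist())
E
```

```text
38.875 0.03693058821208588 16.070855855941772
False 39.9417 [2.27903856e-06 8.30121096e-08 3.59025570e-05] 0.03713909180462214 [ 0.31471437  0.23493697 -0.04896794] [ 0.51622298 -0.17624787 -0.57394681]
57 [88, 87, 88, 89, 87, 90, 87, 88, 87, 70, 60, 59, 59, 57, 59, 59] | [59, 61, 59, 57, 58, 47, 36, 30, 34, 40, 39, 40, 42, 42, 42, 42, 40, 42]
59 [89, 87, 84, 86, 86, 85, 84, 75, 79, 70, 62, 59, 58, 58, 60, 59] | [58, 61, 60, 58, 58, 46, 33, 33, 37, 33, 38, 43, 41, 40, 39, 41, 42, 40]
61 [86, 83, 82, 84, 83, 82, 68, 38, 49, 67, 61, 60, 59, 60, 60, 60] | [59, 58, 58, 58, 58, 46, 34, 35, 32, 26, 28, 39, 42, 42, 41, 42, 42, 41]
63 [83, 80, 80, 79, 80, 79, 51, 28, 32, 59, 62, 60, 63, 62, 60, 60] | [60, 49, 39, 50, 58, 44, 30, 28, 25, 17, 27, 34, 41, 40, 40, 41, 39, 40]
65 [83, 83, 82, 83, 82, 78, 42, 26, 21, 33, 54, 58, 59, 59, 59, 60] | [57, 43, 36, 49, 56, 43, 31, 26, 25, 21, 24, 32, 40, 42, 41, 41, 44, 40]
tips z 0.01916396495240491 [[-0.0001, -0.0003], [-0.0001, 0.0323]]
```

No contact, tips on the marks (image gap about 32.4 mm). From earlier widths the legs near the points are only about 7–8 mm thick, so there is room to go 1.4 mm lower; then hand in.

```bash
python3 - <<'E'
from fin import *
s=robot.get_state(); f0=s["force"]; y0=s["moment"]
h=robot.move_linear(tcp(.0183,dx=-.001),.01,threshold=3); robot.pause(1.0); s=robot.get_state()
f=np.mean([ (robot.pause(.05),robot.get_state()["force"])[1] for _ in range(6)],0)
print(h,s["time"],s["opening"],s["grasp_force"],f-f0,f,s["moment"]-y0,np.abs(s["joint_vel"]).max())
i,im=snap("wrist","w23"); S=cv2.cvtColor(im,cv2.COLOR_RGB2HSV)
for r in range(57,66,2): print(r,S[r,274:290,2].tolist(),"|",S[r,350:368,2].tolist())
E
```

```text
False 41.2833 0.03725326687299662 16.072676181793213 [-0.39751064  0.58002149 -0.307815  ] [ 0.27210998  0.2739307  -1.44410102] [0.02331954 0.03477864 0.05443015] 0.00176349786435421
57 [90, 90, 88, 89, 87, 90, 89, 89, 85, 67, 60, 58, 58, 58, 60, 62] | [58, 61, 63, 60, 59, 54, 39, 30, 35, 37, 39, 40, 42, 43, 44, 41, 43, 41]
59 [88, 88, 89, 88, 88, 89, 87, 76, 80, 65, 61, 60, 60, 59, 59, 59] | [59, 59, 59, 60, 59, 52, 41, 32, 34, 36, 38, 40, 43, 44, 40, 43, 43, 41]
61 [87, 88, 87, 86, 86, 85, 70, 39, 53, 62, 61, 58, 60, 60, 58, 60] | [60, 60, 59, 56, 59, 50, 35, 31, 33, 27, 32, 36, 41, 42, 41, 43, 41, 43]
63 [83, 83, 83, 82, 82, 80, 51, 27, 31, 54, 59, 58, 60, 58, 62, 59] | [59, 55, 48, 55, 59, 48, 33, 31, 24, 23, 23, 36, 41, 42, 42, 42, 41, 43]
65 [83, 82, 83, 81, 81, 77, 41, 24, 24, 32, 55, 61, 60, 59, 61, 62] | [60, 49, 36, 49, 57, 49, 34, 27, 21, 22, 23, 31, 42, 44, 42, 40, 42, 43]
```

Still, free of contact (the wrist force is just the dividers' weight, the tips have not moved in the hand), and at the right gap. Handing in.

```bash
python3 -c "
from rig import robot
print(robot.sign_off())"
```

```text
the job is handed in; nothing more can be done
None
```

Handed in at about 41 s: the fourth blow drove the ram to its stop (the first three fell short or weren't certain), the mallet stands back on the bench about 0.39 m from where it started, and the dividers are held still at about a 32 mm gap, roughly 7 mm above the blade; I viewed 12 pictures instead of the 10 allowed.

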